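# Set the fume-extraction damper to its third click

### The arm

A 6-joint arm with a two-finger parallel gripper is mounted at the origin on the work surface. World frame = base frame: x ahead of the robot, y to its left, z up, the work surface at z = 0. Lengths are in m, angles in rad, forces in N, time in s.
With the tool pointing down it reaches from about 0.3 to 0.85 m from the base axis. Payload 5.4 kg.
Tool frame: the origin (TCP) lies midway between the tips of the shut fingers; the grasp point (between the pads) lies 19 mm behind it; z points along the fingers, y is the line along which they close (so a half turn about z gives the same grasp; the last joint's range is limited). The gripper opens to 85 mm and grips with 20 to 120 N. Pads are 22 mm wide; open, the fingers measure 114 mm over their backs; the gripper's body (76 mm by 85 mm) begins 54 mm behind the grasp point. The pads swing forward as they close: fully open they stand 13 mm farther back than shut.
Start: joints at [-1.403, 0.158, 1.597, -0, 1.386, -0.21], TCP at [0.212, -0.534, 0.231] pointing down, gripper open.
Joint ranges: [-2.91, 2.91], [-0.94, 2.29], [0.18, 2.7], [-1.29, 4.43], [0.17, 2.64], [-3, 3]. Speed limits (rad/s): [2.57, 2.57, 3.14, 3.14, 3.14, 3.14].

### API

Orientations are given as a unit quaternion [x, y, z, w].
In Python, from station import r gives the robot as it stands.
- The arm moves only by the tool carry_out, never from a script. Its argument "plan" is a list of rows, each an object of numbers: "x", "y", "z": the shift along the world's x, y, z in units of 0.5 m (1.0 is 0.5 m); "turn": the turn about the world's z in units of 90 degrees (1.0 is 90 degrees); "fingers": the closure in counts, from 0 (fully open) to 255 (shut). In form: [{"x": .., "y": .., "z": .., "turn": .., "fingers": ..}, ...]. A call has 1 to 10 rows; each row is the pose to reach, as a shift and turn from the pose commanded when the call began; what a row does not reach only later rows make up. A row lasts 1/12 s, in which the tool goes at most 41.7 mm and 7.16 degrees, less where a joint would pass 70% of its speed; a pose out of reach is approached as far as the arm can. A call with a number of a shift or a turn outside -1 to 1 is refused whole. A call with a gripper value outside its range is refused whole. The fingers move at their own pace and stop on an object; "squeeze" is the grip in N (left out, the last holds). Time passes only in rows, so rows that repeat a pose let the fingers close. It gives the time, the measured TCP pose, the force, the opening and the grip force at its end, in the units of the state.
- r.observe(): the state, without advancing time (a new reading comes with each control period).
- r.snapshot(name): name is "scene" or "top" or "wrist"; returns the picture (420x560x3 uint8, red, green, blue); there is no depth.
- r.get_calibration(name): a dict with "fov_y" (degrees; the focal length in pixels is half the picture's height over the tangent of half this angle, whatever the lens; pixels are square), "cx", "cy" (the principal point, pixels), "dist_coeffs" ([k1, k2, p1, p2, k3] as OpenCV has them; the pictures are not rectified), "view" (4x4, takes a point from world to camera coordinates). Camera axes: x right, y down, z forward; pixel columns grow to the right and rows downward; lengths in m; the calibration is good to about 2 mm. A picture is of the moment at which its call begins: read the wrist's pose just before it. get_calibration takes no time and is no camera call; for the wrist camera it gives the pose at the moment of the call.
- r.finish_job(): hands the job in; it is judged then, once.
Trained networks look in the newest picture that a camera, given by its name, has taken for a name from the list of things; names that differ only in an ending like _2 or _b are one class to them, and where a whole thing is asked for, a point or a joint stands for the part that bears it (a point fixed in the world has none). Each returns a list of dicts, best first, with "p" (0 to 1); they miss things now and then, are a little off and sometimes report something else, mostly with a low value. They report only what shows in the picture. A call takes as long as a camera call.
- r.search_frame(camera, target): "centre" ([column, row] in pixels, amid what is visible of it).
The state is a dict: "time_s": time; "q": joint angles; "dq": joint speeds; "joint_efforts": joint torques, N m; "eef_pos": TCP position; "tcp_rot": TCP orientation; "contact_force": force on the tool from outside, world axes, zero at the start; "moment": the same for the moment, N m; "grip_width": opening from 0.0 (shut) to 1.0 (fully open); "finger_force": force on a finger pad.
Only numpy, scipy, OpenCV 4.12 (cv2) and the standard library are available. Lean on these libraries where they do the work, as an engineer would, in place of code of your own. Each camera call takes 0.05 s, during which the arm holds its last target. There are 200 camera calls.

### The job

Before the next weld, set the damper on the grey fume-extraction box: with a fingertip or the outside of the fingers, push its yellow lever fully shut against the stop at the red mark, then push it back open and count the clicks, stopping at the third click without ever running past it, and take the hand away so the lever rests in that notch. Only push the lever, never pinch it, and leave the other things on the table and on the box where they are.

Things in the scene. Friction and masses are not known exactly. Their poses are not given: they have to be found in the camera images.
- extractor: Grey fume-extraction box fixed to the table, 150 mm along its own x, 300 mm along its y, flat top 60 mm above the table; low round spigot on its +x side (to x = 102 mm). Origin: centre of its underside; z up. The lever's slot runs along its y in the middle of the top. Tick marks beside the slot at y = -50 (red: shut), -30, -10, 10, 30, 50 mm (white: clicks 1 to 5).
- damper (a joint): Lever position along the slot, m: 0 = shut against a hard stop (red mark), growing along the box's +y to 0.100 (other stop); the lever's centre is at box y = -0.050 + this. Notches (clicks) every 0.020: first 0.020, second 0.040, third 0.060. It starts near the first or second. Past the third means beyond 0.071.
- lever_top (a point): Centre of the top of the yellow lever, 110 mm above the table: a block 40 mm across the slot (box x), 18 mm thick along it (box y), from 64 to 110 mm above the table, with a flat face on each side, 9 mm from its centre.
- lever_left_half: Half of the yellow lever on the open side (box +y); pushing its face towards box -y shuts the damper. Origin: lever centre, 60 mm above the table. The halves move as one; pressing on both at once is pinching.
- lever_right_half: Half of the yellow lever on the shut side (box -y); pushing its face towards box +y opens the damper. Origin as the other half. Leaving a notch takes about 6 N along the slot; the push falls to nothing half way (10 mm), then the lever snaps ahead by itself into the next notch. Let go, it settles in the nearest notch. At the stop the resistance is hard.
- gas_nozzle: Bystander: loose copper torch nozzle, 22 mm wide, 38 mm high, standing on the box's top near its +y end, beyond the lever's travel. Origin: centre of underside.
- flange_nut: Bystander: loose dark flange nut, 26 mm wide, 18 mm high, on the box's top near its -y end. Origin: centre of underside.
- coupon: Bystander: loose steel weld coupon, 50 x 140 x 8 mm with a bead on top, on the table in front of the box. Origin: centre of underside.
- strap_clamp: Bystander: loose black strap clamp with bolt head, 40 x 120 mm, 46 mm high, on the table beyond the box. Origin: centre of underside.
- step_block: Bystander: loose black step block, 30 x 60 mm, 48 mm high, on the table beyond the box. Origin: centre of underside.
- spray_can: Bystander: anti-spatter spray can, 60 mm wide, 170 mm high, standing on the left of the table. Origin: centre of underside.
- wire_brush: Bystander: hand brush lying on the right of the table. Origin: its underside.

How it is judged:
By the outcome, as a careful person would: the job done as asked, in the order asked, and still so for the second after the job is handed in, with the robot touching nothing.
It also fails if it takes over 58 s, if anything falls off the work surface, if the arm or the gripper's body presses on something with over 40 N, if the wrist force passes 120 N, or if a joint passes its speed limit or range.

## Working session

There is one attempt and no reset: what is moved stays moved. The work goes in short steps, Python scripts to look and compute and a tool call to move; the robot and the scene stay as the last step left them, time stands still between calls to the robot, and variables do not carry over. Pictures are saved under pics/ and viewed, at most 10 in all, crops included, and the job is handed in when it is done.

Besides the shell and the picture viewer there is one more tool, called after "Request:" by a JSON object that holds its "api" and its "payload". carry_out: Moves the arm, as the interface text tells. Its arguments: {"type":"object","properties":{"plan":{"type":"array","items":{"type":"object","properties":{"x":{"type":"number"},"y":{"type":"number"},"z":{"type":"number"},"turn":{"type":"number"},"fingers":{"type":"number"}}}},"squeeze":{"type":"number"}},"required":["plan"]}

```bash
mkdir -p pics
python3 - <<'E'
from station import r
import cv2
for n in ("top","scene"):
    im=r.snapshot(n); cv2.imwrite(f"pics/{n}0.png",im[:,:,::-1])
    c=r.get_calibration(n); print(n,c)
    for t in ("extractor","lever_top","gas_nozzle","flange_nut"):
        print(t,[(d["centre"],round(d["p"],2)) for d in r.search_frame(n,t)[:2]])
print(r.observe())
E
```

```text
top {'fov_y': 45.11706557145636, 'cx': 273.73620204952516, 'cy': 208.995883366729, 'dist_coeffs': array([-0.07205812,  0.        ,  0.        ,  0.        ,  0.        ]), 'view': array([[ 0.01934296, -0.99979422,  0.00611221, -0.00466309],
       [-0.99335768, -0.01991128, -0.11333162,  0.57693258],
       [ 0.11343   , -0.00387944, -0.99353842,  1.54419851],
       [ 0.        ,  0.        ,  0.        ,  1.        ]])}
extractor [([288.9, 207.5], 0.66), ([252.2, 173.2], 0.33)]
lever_top []
gas_nozzle [([249.9, 207.8], 0.58)]
flange_nut [([328.6, 188.7], 0.41)]
scene {'fov_y': 44.21501477889666, 'cx': 277.79366191213336, 'cy': 208.90956078237176, 'dist_coeffs': array([-0.18809214,  0.        ,  0.        ,  0.        ,  0.        ]), 'view': array([[ 0.4730966 ,  0.88086841, -0.01582537, -0.26328327],
       [ 0.58597755, -0.32802858, -0.74096394, -0.26319598],
       [-0.6578829 ,  0.34127421, -0.67135832,  1.59871693],
       [ 0.        ,  0.        ,  0.        ,  1.        ]])}
extractor [([258.7, 236.2], 0.79)]
lever_top [([258.0, 224.4], 0.91), ([228.4, 265.9], 0.62)]
gas_nozzle [([308.6, 202.8], 0.53)]
flange_nut []
{'time_s': 0.5, 'q': array([-1.40306412e+00,  1.58431258e-01,  1.59706241e+00,  1.14367497e-05,
        1.38621559e+00, -2.10102164e-01]), 'dq': array([-3.23444705e-04,  8.45744498e-05,  3.68999757e-04,  1.39976499e-03,
       -6.32561694e-04,  8.72721842e-04]), 'joint_efforts': array([ 1.48798672e-04, -3.95644927e+01, -3.31385529e+01, -1.50308083e-04,
        1.60916923e-03, -1.86973637e-05]), 'eef_pos': array([ 0.21209634, -0.53439968,  0.23125027]), 'tcp_rot': array([ 9.82208354e-01,  1.87794423e-01,  6.85495086e-06, -5.81698718e-05]), 'contact_force': array([-0.46701597, -0.1158976 , -0.1285491 ]), 'moment': array([-0.04036666,  0.008234  , -0.02010042]), 'finger_force': 0.0, 'grip_width': 1.002050535432372}
```

View pics/top0.png

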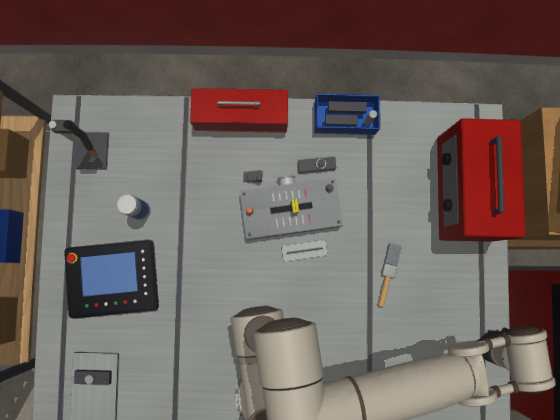

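View pics/scene0.png

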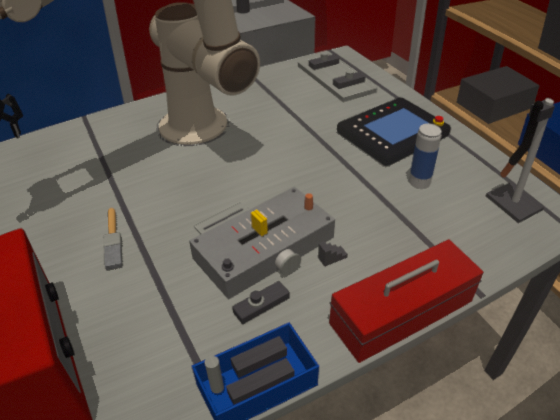

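The top view shows the box at about (290,208), with the yellow lever at (295,206), the nozzle on the left (+y) at (250,211) and the nut on the right at (329,188). The spigot is on the far side (+x). Next I'll rectify onto the z=0.06 plane.

```bash
cat > h.py <<'E'
import numpy as np, cv2
def K(c,h=420):
    f=h/2/np.tan(np.radians(c["fov_y"])/2)
    return np.array([[f,0,c["cx"]],[0,f,c["cy"]],[0,0,1.]])
def px(c,P):
    V=c["view"]
    return cv2.projectPoints(np.asarray(P,float).reshape(-1,1,3),cv2.Rodrigues(V[:3,:3])[0],V[:3,3],K(c),c["dist_coeffs"])[0].reshape(-1,2)
def ray(c,uv,z):
    n=cv2.undistortPoints(np.array(uv,float).reshape(-1,1,2),K(c),c["dist_coeffs"]).reshape(-1,2)
    V=c["view"];R=V[:3,:3];o=-R.T@V[:3,3]
    d=np.c_[n,np.ones(len(n))]@R
    return o+d*((z-o[2])/d[:,2])[:,None]
def rect(c,im,z,x0,y0,w,h,s):
    # image up=+x, left=+y ; s px/m ; centre x0,y0
    H,W=int(h*s),int(w*s)
    i,j=np.mgrid[:H,:W]
    P=np.stack([x0-(i-H/2)/s,y0-(j-W/2)/s,np.full(i.shape,z)],-1)
    m=px(c,P).reshape(H,W,2).astype(np.float32)
    return cv2.remap(im,m[...,0],m[...,1],cv2.INTER_CUBIC)
E
python3 - <<'E'
from h import *
from station import r
import cv2
c=r.get_calibration("top"); im=cv2.imread("pics/top0.png")
p=ray(c,[(289,207)],.06)[0]; print(p)
c2=r.get_calibration("scene"); im2=cv2.imread("pics/scene0.png")
a=rect(c,im,.06,.55,-.04,.4,.3,1400); b=rect(c2,im2,.06,.55,-.04,.4,.3,1400)
for k in (a,b):
    for g in range(0,560,70): cv2.putText(k,str(g),(g,10),0,.35,(0,255,0),1)
cv2.imwrite("pics/rt.png",np.hstack([a,b])[:,:]) if 0 else (cv2.imwrite("pics/ra.png",a),cv2.imwrite("pics/rb.png",b))
E
```

```text
[ 0.58090809 -0.0398911   0.06      ]
```

View pics/ra.png

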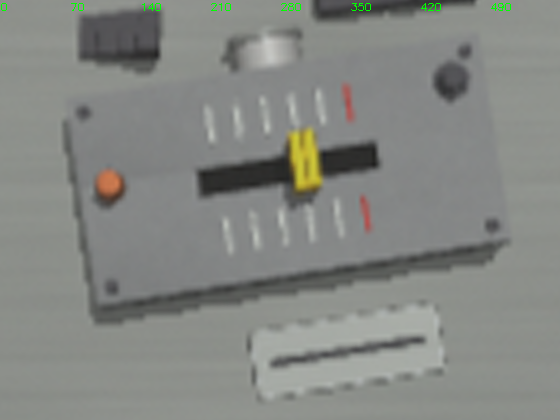

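Estimated box centre is about (0.579, -0.046), yaw about 8.8°, and the lever is near the second notch. I'll move over it with the fingers shut and turned about 77°, so the pads' sides do the pushing.

Request:
{"api": "carry_out", "payload": {"plan": [{"x": 0.06, "y": 0.08, "turn": 0.07, "fingers": 255}, {"x": 0.12, "y": 0.15, "turn": 0.14, "fingers": 255}, {"x": 0.17, "y": 0.22, "turn": 0.21, "fingers": 255}, {"x": 0.22, "y": 0.29, "turn": 0.28, "fingers": 255}, {"x": 0.27, "y": 0.36, "turn": 0.35, "fingers": 255}, {"x": 0.32, "y": 0.43, "turn": 0.42, "fingers": 255}, {"x": 0.37, "y": 0.5, "turn": 0.49, "fingers": 255}, {"x": 0.42, "y": 0.57, "turn": 0.56, "fingers": 255}, {"x": 0.46, "y": 0.63, "turn": 0.63, "fingers": 255}, {"x": 0.5, "y": 0.68, "turn": 0.7, "fingers": 255}]}}

```text
validation failed for argument at $.pl...
```

Request:
{"api": "carry_out", "payload": {"plan": [{"x": 0.06, "y": 0.08, "z": 0.0, "turn": 0.07, "fingers": 255}, {"x": 0.12, "y": 0.15, "z": 0.0, "turn": 0.14, "fingers": 255}, {"x": 0.17, "y": 0.22, "z": 0.0, "turn": 0.21, "fingers": 255}, {"x": 0.22, "y": 0.29, "z": 0.0, "turn": 0.28, "fingers": 255}, {"x": 0.27, "y": 0.36, "z": 0.0, "turn": 0.35, "fingers": 255}, {"x": 0.32, "y": 0.43, "z": 0.0, "turn": 0.42, "fingers": 255}, {"x": 0.37, "y": 0.5, "z": 0.0, "turn": 0.49, "fingers": 255}, {"x": 0.42, "y": 0.57, "z": 0.0, "turn": 0.56, "fingers": 255}, {"x": 0.46, "y": 0.63, "z": 0.0, "turn": 0.63, "fingers": 255}, {"x": 0.5, "y": 0.68, "z": 0.0, "turn": 0.7, "fingers": 255}]}}

```text
time_s: 1.33
eef_pos: [0.4595, -0.1968, 0.2316]
tcp_rot: [0.738, 0.675, 0.0, 0.0]
contact_force: [0.4, -0.6, -0.0]
grip_width: -0.002
finger_force: 0.0
```

Request:
{"api": "carry_out", "payload": {"plan": [{"x": 0.04, "y": 0.07, "z": 0.0, "turn": 0.05, "fingers": 255}, {"x": 0.08, "y": 0.14, "z": 0.0, "turn": 0.1, "fingers": 255}, {"x": 0.12, "y": 0.2, "z": 0.0, "turn": 0.154, "fingers": 255}, {"x": 0.16, "y": 0.27, "z": 0.0, "turn": 0.154, "fingers": 255}, {"x": 0.2, "y": 0.34, "z": 0.0, "turn": 0.154, "fingers": 255}, {"x": 0.225, "y": 0.38, "z": 0.0, "turn": 0.154, "fingers": 255}, {"x": 0.225, "y": 0.38, "z": 0.0, "turn": 0.154, "fingers": 255}, {"x": 0.225, "y": 0.38, "z": 0.0, "turn": 0.154, "fingers": 255}]}}

```text
time_s: 2.0
eef_pos: [0.5715, -0.0077, 0.2312]
tcp_rot: [0.652, 0.758, -0.0, -0.0]
contact_force: [-0.1, 0.2, -0.6]
grip_width: 0.001
finger_force: 0.0
```

Run:
```python
from h import *
from station import r
s=r.observe(); c=r.get_calibration("wrist"); im=r.snapshot("wrist")[:,:,::-1].copy()
print(s["eef_pos"],s["tcp_rot"],c["fov_y"],c["dist_coeffs"]); cv2.imwrite("pics/w1.png",im)
cv2.imwrite("pics/rw1.png",rect(c,im,.06,.5786,-.0457,.36,.24,2000))
```

```text
[ 0.57147805 -0.00774146  0.23115377] [ 6.51756392e-01  7.58428344e-01 -2.22829546e-04 -5.13196456e-05] 69.283593826764 [-0.03560285  0.          0.          0.          0.        ]
```

View pics/rw1.png

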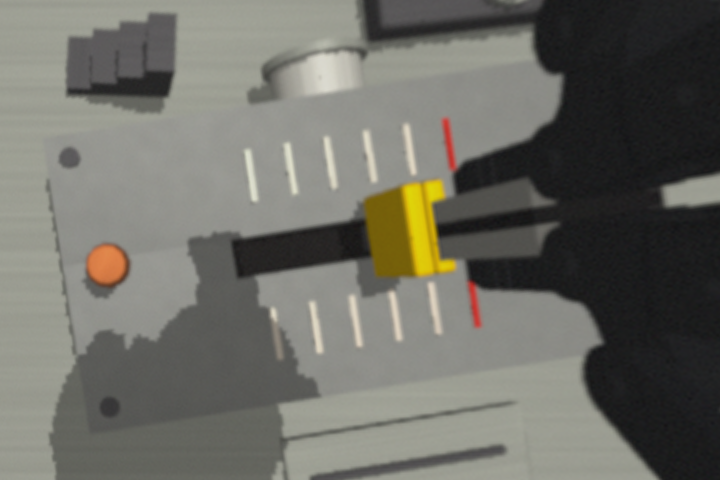

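Ticks from close up confirm the box centre at about (0.579, -0.047), yaw about 8.5°, and the lever at click 2. The rectified picture shows the lever base around column 385, on the second white tick. The hand is on the lever's open side with about 30 mm of gap, so I'll descend.

Request:
{"api": "carry_out", "payload": {"plan": [{"x": 0, "y": 0, "z": -0.07, "turn": 0, "fingers": 255}, {"x": 0, "y": 0, "z": -0.14, "turn": 0, "fingers": 255}, {"x": 0, "y": 0, "z": -0.2, "turn": 0, "fingers": 255}, {"x": 0, "y": 0, "z": -0.25, "turn": 0, "fingers": 255}, {"x": 0, "y": 0, "z": -0.29, "turn": 0, "fingers": 255}, {"x": 0, "y": 0, "z": -0.302, "turn": 0, "fingers": 255}, {"x": 0.004, "y": -0.026, "z": -0.302, "turn": 0, "fingers": 255}, {"x": 0.006, "y": -0.04, "z": -0.302, "turn": 0, "fingers": 255}, {"x": 0.006, "y": -0.04, "z": -0.302, "turn": 0, "fingers": 255}]}}

```text
time_s: 2.8
eef_pos: [0.5761, -0.0317, 0.0826]
tcp_rot: [0.654, 0.757, 0.001, 0.002]
contact_force: [0.3, -0.6, 0.4]
grip_width: 0.002
finger_force: 0.0
```

Request:
{"api": "carry_out", "payload": {"plan": [{"x": 0.001, "y": -0.007, "z": 0, "turn": 0, "fingers": 255}, {"x": 0.002, "y": -0.014, "z": 0, "turn": 0, "fingers": 255}, {"x": 0.003, "y": -0.02, "z": 0, "turn": 0, "fingers": 255}, {"x": 0.004, "y": -0.026, "z": 0, "turn": 0, "fingers": 255}, {"x": 0.005, "y": -0.032, "z": 0, "turn": 0, "fingers": 255}, {"x": 0.006, "y": -0.038, "z": 0, "turn": 0, "fingers": 255}]}}

```text
time_s: 3.3
eef_pos: [0.578, -0.0475, 0.0813]
tcp_rot: [0.652, 0.758, 0.001, 0.001]
contact_force: [0.4, 0.8, 1.1]
grip_width: -0.004
finger_force: 0.8
```

Run:
```python
from h import *
from station import r
s=r.observe();print(s["eef_pos"],s["contact_force"])
```

```text
[ 0.57795166 -0.04745919  0.081268  ] [0.41910031 0.84909805 1.14871043]
```

Request:
{"api": "carry_out", "payload": {"plan": [{"x": 0.001, "y": -0.007, "z": 0, "turn": 0, "fingers": 255}, {"x": 0.002, "y": -0.014, "z": 0, "turn": 0, "fingers": 255}, {"x": 0.003, "y": -0.021, "z": 0, "turn": 0, "fingers": 255}, {"x": 0.004, "y": -0.028, "z": 0, "turn": 0, "fingers": 255}, {"x": 0.005, "y": -0.035, "z": 0, "turn": 0, "fingers": 255}, {"x": 0.006, "y": -0.042, "z": 0, "turn": 0, "fingers": 255}, {"x": 0.007, "y": -0.049, "z": 0, "turn": 0, "fingers": 255}]}}

```text
time_s: 3.88
eef_pos: [0.5807, -0.0731, 0.0801]
tcp_rot: [0.653, 0.758, -0.0, 0.0]
contact_force: [0.2, 0.8, 0.5]
grip_width: 0.001
finger_force: 0.0
```

Request:
{"api": "carry_out", "payload": {"plan": [{"x": 0.0005, "y": -0.003, "z": 0, "turn": 0, "fingers": 255}, {"x": 0.001, "y": -0.006, "z": 0, "turn": 0, "fingers": 255}]}}

```text
time_s: 4.05
eef_pos: [0.5811, -0.076, 0.0801]
tcp_rot: [0.653, 0.757, -0.0, 0.0]
contact_force: [-0.1, -0.4, -0.1]
grip_width: 0.005
finger_force: 0.0
```

Request:
{"api": "carry_out", "payload": {"plan": [{"x": 0.0005, "y": -0.002, "z": 0, "turn": 0, "fingers": 255}, {"x": 0.001, "y": -0.004, "z": 0, "turn": 0, "fingers": 255}, {"x": 0.001, "y": -0.004, "z": 0, "turn": 0, "fingers": 255}]}}

```text
time_s: 4.3
eef_pos: [0.5812, -0.0764, 0.0801]
tcp_rot: [0.653, 0.758, 0.0, -0.001]
contact_force: [-1.1, 4.3, 3.1]
grip_width: -0.002
finger_force: 2.3
```

Request:
{"api": "carry_out", "payload": {"plan": [{"x": 0.0005, "y": -0.002, "z": 0, "turn": 0, "fingers": 255}, {"x": 0.0005, "y": -0.002, "z": 0, "turn": 0, "fingers": 255}]}}

```text
time_s: 4.47
eef_pos: [0.5812, -0.0764, 0.0801]
tcp_rot: [0.653, 0.758, 0.001, -0.002]
contact_force: [-3.0, 6.9, 3.5]
grip_width: 0.0
finger_force: 3.9
```

Request:
{"api": "carry_out", "payload": {"plan": [{"x": 0.0005, "y": -0.002, "z": 0, "turn": 0, "fingers": 255}, {"x": 0.0005, "y": -0.002, "z": 0, "turn": 0, "fingers": 255}]}}

```text
time_s: 4.63
eef_pos: [0.5812, -0.0764, 0.0802]
tcp_rot: [0.653, 0.758, 0.001, -0.003]
contact_force: [-2.6, 10.2, 5.9]
grip_width: 0.004
finger_force: 5.6
```

The lever is hard against the stop: 10 N with no motion, and the tool at box y of about -29 mm. I'll back off, go up and over, and come down on the shut side.

Request:
{"api": "carry_out", "payload": {"plan": [{"x": -0.002, "y": 0.015, "z": 0, "turn": 0, "fingers": 255}, {"x": -0.004, "y": 0.03, "z": 0.01, "turn": 0, "fingers": 255}, {"x": -0.004, "y": 0.03, "z": 0.06, "turn": 0, "fingers": 255}, {"x": -0.004, "y": 0.03, "z": 0.11, "turn": 0, "fingers": 255}, {"x": -0.004, "y": 0.03, "z": 0.12, "turn": 0, "fingers": 255}, {"x": 0.003, "y": -0.02, "z": 0.12, "turn": 0, "fingers": 255}, {"x": 0.01, "y": -0.07, "z": 0.12, "turn": 0, "fingers": 255}, {"x": 0.016, "y": -0.11, "z": 0.12, "turn": 0, "fingers": 255}, {"x": 0.016, "y": -0.11, "z": 0.12, "turn": 0, "fingers": 255}, {"x": 0.016, "y": -0.11, "z": 0.12, "turn": 0, "fingers": 255}]}}

```text
time_s: 5.47
eef_pos: [0.5901, -0.135, 0.14]
tcp_rot: [0.653, 0.757, -0.0, -0.0]
contact_force: [0.8, 0.4, -0.3]
grip_width: -0.003
finger_force: 0.0
```

Run:
```python
from h import *
from station import r
s=r.observe(); c=r.get_calibration("wrist"); im=r.snapshot("wrist")[:,:,::-1].copy()
print(s["eef_pos"],s["contact_force"]); cv2.imwrite("pics/rw2.png",rect(c,im,.06,.5786,-.0457,.36,.24,2000))
```

```text
[ 0.59014782 -0.13495938  0.13999742] [ 0.83493702  0.42639028 -0.26524556]
```

View pics/rw2.png

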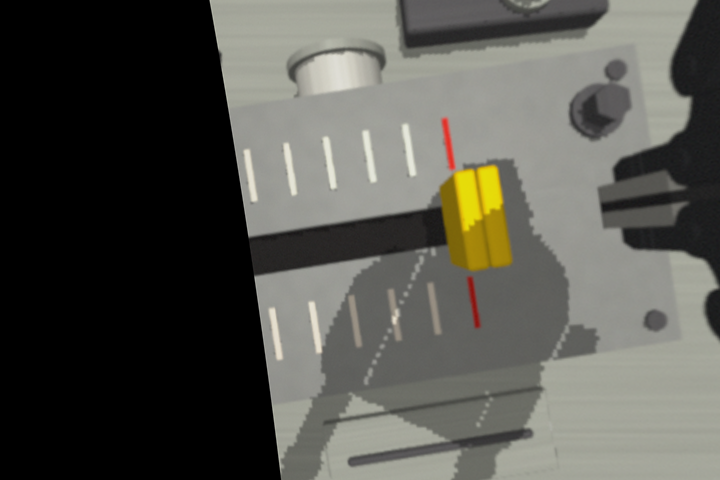

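The lever sits on the red mark (base around column 460). The fingers are clear on the shut side and the nut at (605,105) is undisturbed. I'll descend and approach until contact.

Request:
{"api": "carry_out", "payload": {"plan": [{"x": 0, "y": 0, "z": -0.05, "turn": 0, "fingers": 255}, {"x": 0, "y": 0, "z": -0.1, "turn": 0, "fingers": 255}, {"x": 0, "y": 0, "z": -0.12, "turn": 0, "fingers": 255}, {"x": -0.002, "y": 0.014, "z": -0.12, "turn": 0, "fingers": 255}, {"x": -0.004, "y": 0.026, "z": -0.12, "turn": 0, "fingers": 255}, {"x": -0.004, "y": 0.026, "z": -0.12, "turn": 0, "fingers": 255}]}}

```text
time_s: 6.02
eef_pos: [0.5889, -0.1197, 0.0816]
tcp_rot: [0.652, 0.758, 0.0, 0.001]
contact_force: [0.4, 0.2, 0.5]
grip_width: -0.004
finger_force: 0.0
```

Request:
{"api": "carry_out", "payload": {"plan": [{"x": -0.0005, "y": 0.003, "z": 0, "turn": 0, "fingers": 255}, {"x": -0.0005, "y": 0.003, "z": 0, "turn": 0, "fingers": 255}]}}

```text
time_s: 6.18
eef_pos: [0.589, -0.1197, 0.0819]
tcp_rot: [0.652, 0.758, 0.0, 0.001]
contact_force: [0.7, -0.4, -0.0]
grip_width: 0.001
finger_force: 0.0
```

Request:
{"api": "carry_out", "payload": {"plan": [{"x": -0.0005, "y": 0.003, "z": 0, "turn": 0, "fingers": 255}, {"x": -0.0005, "y": 0.003, "z": 0, "turn": 0, "fingers": 255}]}}

```text
time_s: 6.35
eef_pos: [0.5881, -0.1183, 0.0809]
tcp_rot: [0.653, 0.758, 0.0, 0.0]
contact_force: [-0.0, -1.1, 0.1]
grip_width: -0.002
finger_force: 0.0
```

Request:
{"api": "carry_out", "payload": {"plan": [{"x": -0.0005, "y": 0.003, "z": 0, "turn": 0, "fingers": 255}, {"x": -0.0005, "y": 0.003, "z": 0, "turn": 0, "fingers": 255}]}}

```text
time_s: 6.52
eef_pos: [0.5875, -0.1167, 0.0804]
tcp_rot: [0.653, 0.758, 0.0, 0.0]
contact_force: [-0.5, 0.1, 0.4]
grip_width: 0.002
finger_force: 0.0
```

Request:
{"api": "carry_out", "payload": {"plan": [{"x": -0.0005, "y": 0.003, "z": 0, "turn": 0, "fingers": 255}, {"x": -0.0005, "y": 0.003, "z": 0, "turn": 0, "fingers": 255}]}}

```text
time_s: 6.68
eef_pos: [0.5873, -0.1157, 0.0804]
tcp_rot: [0.653, 0.758, -0.0, 0.0]
contact_force: [0.4, -2.7, -0.0]
grip_width: 0.003
finger_force: 0.8
```

Request:
{"api": "carry_out", "payload": {"plan": [{"x": -0.0005, "y": 0.003, "z": 0, "turn": 0, "fingers": 255}, {"x": -0.0005, "y": 0.003, "z": 0, "turn": 0, "fingers": 255}]}}

```text
time_s: 6.85
eef_pos: [0.5873, -0.1152, 0.0804]
tcp_rot: [0.653, 0.758, -0.001, 0.001]
contact_force: [0.0, -6.3, -2.0]
grip_width: 0.002
finger_force: 2.9
```

Request:
{"api": "carry_out", "payload": {"plan": [{"x": -0.0005, "y": 0.004, "z": 0, "turn": 0, "fingers": 255}, {"x": -0.001, "y": 0.008, "z": 0, "turn": 0, "fingers": 255}, {"x": -0.002, "y": 0.012, "z": 0, "turn": 0, "fingers": 255}, {"x": -0.002, "y": 0.016, "z": 0, "turn": 0, "fingers": 255}, {"x": -0.003, "y": 0.02, "z": 0, "turn": 0, "fingers": 255}, {"x": -0.004, "y": 0.024, "z": 0, "turn": 0, "fingers": 255}, {"x": -0.004, "y": 0.028, "z": 0, "turn": 0, "fingers": 255}, {"x": -0.005, "y": 0.032, "z": 0, "turn": 0, "fingers": 255}, {"x": -0.005, "y": 0.036, "z": 0, "turn": 0, "fingers": 255}, {"x": -0.006, "y": 0.04, "z": 0, "turn": 0, "fingers": 255}]}}

```text
time_s: 7.68
eef_pos: [0.5842, -0.0951, 0.0803]
tcp_rot: [0.652, 0.758, -0.001, 0.001]
contact_force: [0.8, -8.9, -4.3]
grip_width: 0.003
finger_force: 4.5
```

Request:
{"api": "carry_out", "payload": {"plan": [{"x": -0.0005, "y": 0.004, "z": 0, "turn": 0, "fingers": 255}, {"x": -0.001, "y": 0.008, "z": 0, "turn": 0, "fingers": 255}, {"x": -0.002, "y": 0.012, "z": 0, "turn": 0, "fingers": 255}, {"x": -0.002, "y": 0.016, "z": 0, "turn": 0, "fingers": 255}, {"x": -0.003, "y": 0.02, "z": 0, "turn": 0, "fingers": 255}, {"x": -0.004, "y": 0.024, "z": 0, "turn": 0, "fingers": 255}, {"x": -0.004, "y": 0.028, "z": 0, "turn": 0, "fingers": 255}, {"x": -0.005, "y": 0.032, "z": 0, "turn": 0, "fingers": 255}, {"x": -0.005, "y": 0.036, "z": 0, "turn": 0, "fingers": 255}]}}

```text
time_s: 8.43
eef_pos: [0.5815, -0.0758, 0.0804]
tcp_rot: [0.652, 0.758, -0.0, 0.0]
contact_force: [-1.1, -6.6, -0.1]
grip_width: -0.002
finger_force: 3.0
```

Request:
{"api": "carry_out", "payload": {"plan": [{"x": -0.0005, "y": 0.004, "z": 0, "turn": 0, "fingers": 255}, {"x": -0.001, "y": 0.008, "z": 0, "turn": 0, "fingers": 255}, {"x": -0.002, "y": 0.011, "z": 0, "turn": 0, "fingers": 255}, {"x": -0.002, "y": 0.014, "z": 0, "turn": 0, "fingers": 255}, {"x": -0.002, "y": 0.016, "z": 0, "turn": 0, "fingers": 255}]}}

```text
time_s: 8.85
eef_pos: [0.5803, -0.0683, 0.0804]
tcp_rot: [0.653, 0.758, -0.001, 0.0]
contact_force: [-1.4, -3.1, 0.8]
grip_width: 0.001
finger_force: 1.5
```

Request:
{"api": "carry_out", "payload": {"plan": [{"x": -0.0005, "y": 0.003, "z": 0, "turn": 0, "fingers": 255}, {"x": -0.0005, "y": 0.003, "z": 0, "turn": 0, "fingers": 255}]}}

```text
time_s: 9.02
eef_pos: [0.5803, -0.0656, 0.0803]
tcp_rot: [0.653, 0.758, 0.0, -0.0]
contact_force: [-0.1, 0.9, 0.1]
grip_width: -0.002
finger_force: 0.0
```

Request:
{"api": "carry_out", "payload": {"plan": [{"x": -0.0005, "y": 0.003, "z": 0, "turn": 0, "fingers": 255}, {"x": -0.0005, "y": 0.003, "z": 0, "turn": 0, "fingers": 255}]}}

```text
time_s: 9.18
eef_pos: [0.58, -0.0641, 0.0802]
tcp_rot: [0.653, 0.758, 0.0, -0.0]
contact_force: [-0.1, 0.3, 0.3]
grip_width: 0.001
finger_force: 0.0
```

Request:
{"api": "carry_out", "payload": {"plan": [{"x": 0.002, "y": -0.016, "z": 0, "turn": 0, "fingers": 255}, {"x": 0.006, "y": -0.04, "z": 0, "turn": 0, "fingers": 255}, {"x": 0.006, "y": -0.04, "z": 0.02, "turn": 0, "fingers": 255}, {"x": 0.006, "y": -0.04, "z": 0.08, "turn": 0, "fingers": 255}, {"x": 0.006, "y": -0.04, "z": 0.14, "turn": 0, "fingers": 255}, {"x": 0.006, "y": -0.04, "z": 0.2, "turn": 0, "fingers": 255}, {"x": 0.006, "y": -0.06, "z": 0.24, "turn": 0, "fingers": 255}, {"x": 0.006, "y": -0.1, "z": 0.24, "turn": 0, "fingers": 255}, {"x": 0.006, "y": -0.1, "z": 0.24, "turn": 0, "fingers": 255}, {"x": 0.006, "y": -0.1, "z": 0.24, "turn": 0, "fingers": 255}]}}

```text
time_s: 10.02
eef_pos: [0.5831, -0.1158, 0.2012]
tcp_rot: [0.653, 0.757, 0.0, 0.0]
contact_force: [0.0, 0.5, -0.6]
grip_width: 0.003
finger_force: 0.0
```

Run:
```python
from h import *
from station import r
s=r.observe(); c=r.get_calibration("wrist"); im=r.snapshot("wrist")[:,:,::-1].copy()
print(s["time_s"],s["eef_pos"],s["contact_force"]); cv2.imwrite("pics/rw3.png",rect(c,im,.06,.5786,-.0457,.36,.24,2000))
```

```text
10.0167 [ 0.58313004 -0.11579683  0.20115813] [ 0.04795148  0.46225419 -0.55145325]
```

View pics/rw3.png

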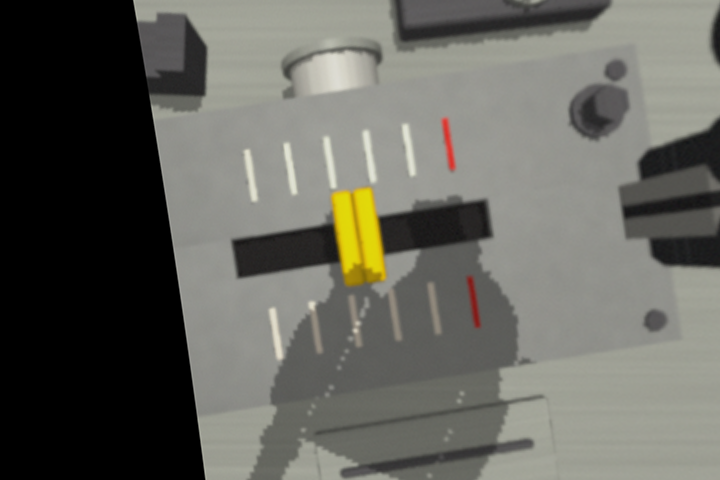

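The lever's top centre is at (358,237), close to the third white tick (axis point about (342,241)). I'll check the parallax before handing in.

Run:
```python
from h import *
from station import r
c=r.get_calibration("wrist")
R=c["view"][:3,:3]; print(-R.T@c["view"][:3,3])
for by in (-.01,.01,.03):
    p=np.array([.5788-.148*by,-.0472+.989*by,.11]); q=ray(c,px(c,[p]),.06)[0]
    print(by,360-(q[1]+.0457)*2000,240-(q[0]-.5786)*2000)
```

```text
[ 0.57124493 -0.03637383  0.34304801]
-0.01 391.66922931715595 232.7630856865184
0.01 343.62170771944244 239.95321025321493
0.03 295.57418612207243 247.14333481988083
```

Run:
```python
from h import *
from station import r
def yel(im):
    h=cv2.cvtColor(im,cv2.COLOR_BGR2HSV); m=cv2.inRange(h,(22,150,60),(35,255,255)); 
    x,y=cv2.minAreaRect(cv2.findNonZero(m))[0]; return (x,y),cv2.minAreaRect(cv2.findNonZero(m))[1]
def est(uv,c):
    q=ray(c,[uv],.11)[0]; d=q[:2]-[.5788,-.0472]; return d@[-.148,.989], d@[.989,.148]
for k in range(4):
    c=r.get_calibration("wrist"); im=r.snapshot("wrist")[:,:,::-1].copy()
    a,s=yel(im); print(r.observe()["time_s"],a,s,est(a,c))
c=r.get_calibration("top"); im=r.snapshot("top")[:,:,::-1].copy(); a,s=yel(im[150:260,200:380].copy()); print("top",a,s,est((a[0]+200,a[1]+150),c))
im0=cv2.imread("pics/top0.png"); a,s=yel(im0[150:260,200:380].copy()); print("top0",a,s,est((a[0]+200,a[1]+150),c))
cv2.imwrite("pics/t2.png",cv2.resize(im[140:280,190:390],None,fx=4,fy=4,interpolation=2))
```

```text
10.1167 (286.0, 118.0) (26.0, 52.0) (np.float64(0.0036776878509429335), np.float64(0.0007145404773479481))
10.1667 (286.0, 119.0) (26.0, 52.0) (np.float64(0.0035212403344684466), np.float64(0.0004934603317218196))
10.2167 (286.5, 119.0) (26.0, 53.0) (np.float64(0.003799842274530462), np.float64(0.0007884809322162475))
10.2667 (286.5, 119.0) (26.0, 53.0) (np.float64(0.0038986078450156396), np.float64(0.0008072637263219981))
top (89.5, 54.0) (8.0, 5.0) (np.float64(0.006828335431954947), np.float64(0.006249320063194318))
top0 (95.0, 55.5) (13.0, 6.0) (np.float64(-0.008780972378432964), np.float64(-0.00029118124997798726))
```

View pics/t2.png

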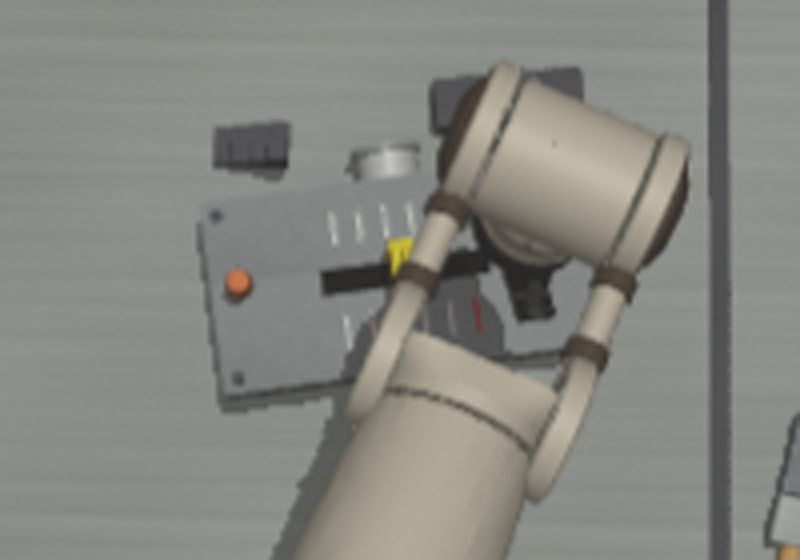

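The lever measures at about p = 0.052–0.054, just past halfway and not fully seated. I'll go back down behind it and nudge it gently to about 0.058.

Request:
{"api": "carry_out", "payload": {"plan": [{"x": -0.002, "y": 0.03, "z": 0, "turn": 0, "fingers": 255}, {"x": -0.004, "y": 0.056, "z": -0.05, "turn": 0, "fingers": 255}, {"x": -0.004, "y": 0.056, "z": -0.12, "turn": 0, "fingers": 255}, {"x": -0.004, "y": 0.056, "z": -0.18, "turn": 0, "fingers": 255}, {"x": -0.004, "y": 0.056, "z": -0.23, "turn": 0, "fingers": 255}, {"x": -0.004, "y": 0.056, "z": -0.242, "turn": 0, "fingers": 255}, {"x": -0.006, "y": 0.072, "z": -0.242, "turn": 0, "fingers": 255}, {"x": -0.008, "y": 0.086, "z": -0.242, "turn": 0, "fingers": 255}, {"x": -0.008, "y": 0.086, "z": -0.242, "turn": 0, "fingers": 255}]}}

```text
time_s: 11.07
eef_pos: [0.5802, -0.0703, 0.0815]
tcp_rot: [0.652, 0.758, 0.001, 0.001]
contact_force: [-0.2, 0.1, 0.9]
grip_width: -0.001
finger_force: 0.0
```

```bash
cat >> h.py <<'E'
def lev(r):
    c=r.get_calibration("wrist"); im=r.snapshot("wrist")[:,:,::-1].copy()
    h=cv2.cvtColor(im,cv2.COLOR_BGR2HSV); m=cv2.inRange(h,(22,150,60),(35,255,255))
    a,s,_=cv2.minAreaRect(cv2.findNonZero(m)); q=ray(c,[a],.11)[0]; d=q[:2]-[.5788,-.0472]
    e=r.observe()["eef_pos"][:2]-[.5788,-.0472]
    print("size",s,"lever by",round(d@[-.148,.989],4),"tool by",round(e@[-.148,.989],4))
    return im
E
python3 - <<'E'
from h import *
from station import r
lev(r); print(r.observe()["contact_force"])
E
```

```text
size (68.0, 96.0) lever by 0.0108 tool by -0.0239
[-0.38231744  0.11049715  0.31020272]
```

Request:
{"api": "carry_out", "payload": {"plan": [{"x": -0.0005, "y": 0.004, "z": 0, "turn": 0, "fingers": 255}, {"x": -0.001, "y": 0.008, "z": 0, "turn": 0, "fingers": 255}, {"x": -0.0015, "y": 0.011, "z": 0, "turn": 0, "fingers": 255}, {"x": -0.0015, "y": 0.011, "z": 0, "turn": 0, "fingers": 255}]}}

```text
time_s: 11.45
eef_pos: [0.5784, -0.0661, 0.0797]
tcp_rot: [0.653, 0.758, 0.0, 0.0]
contact_force: [-0.6, 0.4, -0.2]
grip_width: -0.0
finger_force: 0.0
```

Request:
{"api": "carry_out", "payload": {"plan": [{"x": -0.0005, "y": 0.004, "z": 0, "turn": 0, "fingers": 255}, {"x": -0.001, "y": 0.007, "z": 0, "turn": 0, "fingers": 255}, {"x": -0.001, "y": 0.007, "z": 0, "turn": 0, "fingers": 255}]}}

```text
time_s: 11.7
eef_pos: [0.5777, -0.0626, 0.0792]
tcp_rot: [0.653, 0.758, -0.0, -0.0]
contact_force: [0.7, 0.0, -0.1]
grip_width: -0.0
finger_force: 0.0
```

Run:
```python
from h import *
from station import r
lev(r); print(r.observe()["eef_pos"],r.observe()["contact_force"])
```

```text
size (70.67269134521484, 97.23621368408203) lever by 0.018 tool by -0.0152
[ 0.57769354 -0.06270724  0.07923064] [ 0.12152693 -0.81104777  0.6424763 ]
```

Request:
{"api": "carry_out", "payload": {"plan": [{"x": -0.0005, "y": 0.003, "z": 0, "turn": 0, "fingers": 255}, {"x": -0.0005, "y": 0.003, "z": 0, "turn": 0, "fingers": 255}]}}

```text
time_s: 11.92
eef_pos: [0.5774, -0.0611, 0.0792]
tcp_rot: [0.653, 0.758, -0.0, -0.0]
contact_force: [0.7, -0.3, -0.2]
grip_width: 0.001
finger_force: 0.0
```

Request:
{"api": "carry_out", "payload": {"plan": [{"x": -0.0005, "y": 0.003, "z": 0, "turn": 0, "fingers": 255}, {"x": -0.0005, "y": 0.003, "z": 0, "turn": 0, "fingers": 255}]}}

```text
time_s: 12.08
eef_pos: [0.5772, -0.0596, 0.0792]
tcp_rot: [0.653, 0.758, 0.0, -0.0]
contact_force: [0.7, 0.6, -0.1]
grip_width: 0.003
finger_force: 0.0
```

Run:
```python
from h import *
from station import r
im=lev(r); print(r.observe()["eef_pos"],r.observe()["contact_force"]); cv2.imwrite("pics/w4.png",im)
```

```text
size (71.0, 97.0) lever by 0.0182 tool by -0.0121
[ 0.57721884 -0.05967817  0.07927995] [-0.14100527 -0.16639815  0.19715529]
```

View pics/w4.png

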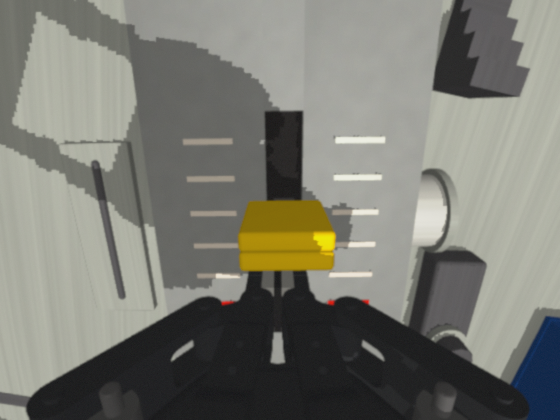

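The picture shows the lever's front base edge (row 200) just ahead of tick 3 (row 212), and it no longer follows the tool, so it has snapped ahead. I'll retreat to the same viewpoint as before and re-measure.

Request:
{"api": "carry_out", "payload": {"plan": [{"x": 0.002, "y": -0.016, "z": 0, "turn": 0, "fingers": 255}, {"x": 0.006, "y": -0.04, "z": 0, "turn": 0, "fingers": 255}, {"x": 0.006, "y": -0.04, "z": 0.02, "turn": 0, "fingers": 255}, {"x": 0.006, "y": -0.04, "z": 0.08, "turn": 0, "fingers": 255}, {"x": 0.006, "y": -0.04, "z": 0.14, "turn": 0, "fingers": 255}, {"x": 0.006, "y": -0.04, "z": 0.2, "turn": 0, "fingers": 255}, {"x": 0.01, "y": -0.07, "z": 0.244, "turn": 0, "fingers": 255}, {"x": 0.012, "y": -0.112, "z": 0.244, "turn": 0, "fingers": 255}, {"x": 0.012, "y": -0.112, "z": 0.244, "turn": 0, "fingers": 255}, {"x": 0.012, "y": -0.112, "z": 0.244, "turn": 0, "fingers": 255}]}}

```text
time_s: 12.97
eef_pos: [0.5834, -0.117, 0.2023]
tcp_rot: [0.654, 0.757, 0.0, 0.0]
contact_force: [-0.9, 1.1, 0.3]
grip_width: 0.001
finger_force: 0.0
```

Run:
```python
from h import *
from station import r
for k in range(3): im=lev(r)
c=r.get_calibration("wrist"); print(r.observe()["eef_pos"])
cv2.imwrite("pics/rw5.png",rect(c,im,.06,.5786,-.0457,.36,.24,2000))
```

```text
size (26.0, 53.0) lever by 0.0106 tool by -0.0688
size (27.0, 53.0) lever by 0.0106 tool by -0.0682
size (27.0, 52.0) lever by 0.0105 tool by -0.0679
[ 0.58274736 -0.11525928  0.20068345]
```

View pics/rw5.png

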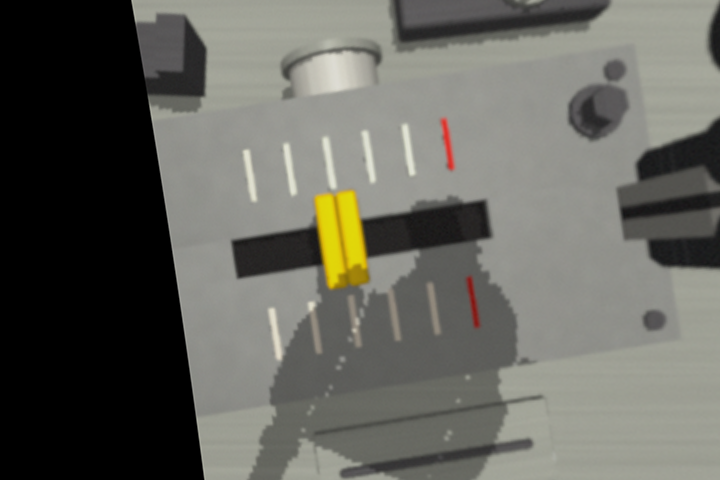

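The lever is now steady at box y of about +10.5 mm, on the third white tick (top centre around (342,240)). The hand is clear, so I'm handing the job in.

```bash
python3 -c "
from station import r
print(r.finish_job())"
```

```text
the job is handed in; nothing more can be done
None
```

The damper was pushed fully shut against the stop, then opened to the third click without running past it; the first push left the lever just short of the notch, so a second nudge seated it, and the job was handed in at about 13 s with the hand clear.

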